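# Feed two consumables cases down the gravity roller track

## Task

Slide the red gate bar fully open, then push the blue case off the deck onto the sloped rollers so that it rolls down to the yellow stop, and only when it rests there the orange case, so that it rolls down and rests against the blue one; slide the cases, do not lift or tip them. Leave the gate open and do not disturb the spray can, the tin or anything else on the table.

Things in the scene. Friction and masses are not known exactly. Their poses are not given: they have to be found in the camera images.
- track: Feed track fixed on the table. Origin on the table under the middle of its loading deck; x = flow, down the rollers; y = left when looking down the flow; z up. Its lane ends at a yellow stop at x 401. All coordinates below are in this frame, in mm. With the blue case against the stop its centre is at x 351, y 0; the orange case resting against it has its centre at x 243, y 0
- deck_center (a point): Middle of the level aluminium deck's top, 100 above the table. The deck spans x -150..115, y -260..260, with no fence round it. A dark strip 20 high stands on it at x 107..110, y 75..215, in front of the opened gate
- lane_mouth (a point): Middle of the deck's front edge (x 115, y 0), where the roller lane begins: 12 free-turning, lightly damped steel rollers sloping down at 9 degrees, 100 wide between blue rails 19 high above the rollers. Blue flared guides 27 high at the mouth, x 107..141, narrow from about 135 to 100. A case rolls on by itself, under 0.4 m/s, once its middle is 15 to 30 past this edge
- blue_case_center (a point): Centre of the closed blue plastic case, 110 (its x) x 90 (its y) x 50 mm high, flat sides and bottom, about 0.3 to 0.65 kg, lying on the deck on one side of the lane's line, its x axis roughly along the flow (up to 0.4 rad off). Too wide to grasp. It must travel with its 110 mm length along the lane; either end first
- orange_case_center (a point): Centre of the closed orange plastic case, the same size and weight range, on the other side of the lane's line
- gate (a joint): Travel of the red gate bar, in m: near 0 = closed, across the mouth; 0.12 = fully open, clear of the lane to the +y side of the track. It slides along the track's y axis, needs about 2 N, and stays where it is left
- gate_knob (a point): Point on the axis of the gate's upright red pin (16 mm diameter), 45 mm above the deck; the pin's top is 64 mm above the deck. The pin stands at the bar's +y end, at x = 100 mm in the track frame; the flat red bar (10 mm thick in x, from 6 to 22 mm above the deck) reaches 125 mm from it to -y. Closed, the pin is at about track y = 70 mm
- spray_can: Bystander: white and yellow can, 50 mm diameter, 115 mm high, standing on the deck behind the cases; origin at the middle of its base
- paste_tin: Bystander: round tin with a green band and red lid, 54 mm diameter, 85 mm high, standing on the deck behind the cases; origin at the middle of its base
- wire_spool: Bystander: copper wire spool, 90 mm diameter, 52 mm high, on the table beside the lane; origin at the middle of its base
- hammer: Bystander: hammer 200 mm long lying on the table beside the lane
- flux_bottle: Bystander: amber bottle with green cap, 52 mm diameter, 100 mm high, on the table to the left; origin at the middle of its base
- wrench: Bystander: wrench 180 mm long lying on the table to the right
- toggle_clamp: Bystander: toggle clamp with red handle, 155 mm high, on the table to the left; origin at the middle of its base
Mind the look-alikes: they are no part of the job. What is meant by the part that bears orange_case_center is not green, and is the larger of those in its own colour.

How it is judged:
By the outcome, as a careful person would: the job done as asked, in the order asked, and still so for the second after the job is handed in, with the robot touching nothing.
It also fails if it takes over 64 s, if anything falls off the work surface, if the arm or the gripper's body presses on something with over 40 N, if the wrist force passes 120 N, or if a joint passes its speed limit or range.

## Robot

A 7-joint arm with a two-finger parallel gripper is mounted at the origin on the work surface. World frame = base frame: x ahead of the robot, y to its left, z up, the work surface at z = 0. Lengths are in m, angles in degrees, forces in N, time in s.
With the tool pointing down it reaches from about 0.35 to 0.9 m from the base axis. Payload 19.9 kg.
Tool frame: the origin (TCP) lies between the finger pads; the fingertips stand ctrl.tips_ahead ahead of it and the grasp point (between the pads) lies 5 mm behind it (ctrl.tips_ahead is the distance from the TCP to the fingertips, in m); z points along the fingers, y is the line along which they close (so a half turn about z gives the same grasp; the last joint's range is limited). The gripper opens to 85 mm and grips with 20 to 120 N. Pads are 22 mm wide; open, the fingers measure 114 mm over their backs; the gripper's body (76 mm by 85 mm) begins 54 mm behind the grasp point. The pads swing forward as they close: fully open they stand 13 mm farther back than shut.
Start: joints at [73.195, 23.915, -0.59, 92.452, 0.269, 63.638, -3.037], TCP at [0.156, -0.605, 0.211] pointing down, gripper open.
Joint ranges: [-161.28, 161.28], [-22.2, 115.67], [-73.04, 71.86], [3.21, 147.25], [-68.34, 248.33], [10.77, 114.83], [-161.83, 161.83]. Speed limits (degrees/s): [108.29, 108.29, 136.94, 136.94, 172.46, 172.46, 172.46].

## Interface

Orientations are given as [roll, pitch, yaw] about the fixed x, y, z axes, in that order (R = Rz(yaw) Ry(pitch) Rx(roll)).
In Python, from cell import ctrl gives the robot as it stands.
- The arm moves only by the tool arm_command, never from a script. Its argument "deltas" is a list that holds one entry, the list of rows, each a list of 4 numbers: the shift along the world's x, y, z in cm, then the turn about the world's z in rad. A call has exactly 8 rows; each row shifts and turns the commanded pose from where the row before left it; what a row does not reach is not made up. A row lasts 1/8 s, in which the tool goes at most 62.5 mm and 10.7 degrees, less where a joint would pass 70% of its speed; a pose out of reach is approached as far as the arm can. A call with a gripper value outside its range is refused whole. "claw" is the opening in per cent of the stroke, from 0 (shut) to 100 (fully open), set as the call begins (left out, the last holds). The fingers move at their own pace and stop on an object; the grip force is fixed at half the most. Time passes only in rows, so rows that do not move let the fingers close, or fill a call up. It gives the time, the measured TCP pose, the force, the opening and the grip force at its end, in the units of the state.
- ctrl.get_state(): the state, without advancing time (a new reading comes with each control period).
- ctrl.get_image(name): name is "side" or "top" or "wrist"; returns (picture, depth): 400x640x3 uint8, blue, green, red; 400x640 float32, m along the optical axis (not along the pixel's ray), 0 where there is no reading.
- ctrl.camera_model(name): a dict with "K" (3x3 intrinsics, pixels), "R" (3x3) and "t" (3): a world point X has camera coordinates R X + t; the wrist camera has in their place "tool_from_camera" (4x4, takes a point from camera to tool coordinates, whose origin is the TCP and whose axes are the flange's). Camera axes: x right, y down, z forward; pixel columns grow to the right and rows downward; lengths in m; the calibration is good to about 2 mm. A picture is of the moment at which its call begins: read the wrist's pose just before it. camera_model takes no time and is no camera call.
- ctrl.hand_in(): hands the job in; it is judged then, once.
The state is a dict: "clock": time; "joint_positions": joint angles; "joint_velocities": joint speeds; "effort": joint torques, N m; "tcp_pos": TCP position; "ee_rot": TCP orientation; "wrist_force": force on the tool from outside, world axes, zero at the start; "moment": the same for the moment, N m; "grip_width": opening from 0.0 (shut) to 1.0 (fully open); "grip_force": force on a finger pad.
Only numpy, scipy, OpenCV 4.12 (cv2) and the standard library are available. Lean on these libraries where they do the work, as an engineer would, in place of code of your own. Each camera call takes 0.05 s, during which the arm holds its last target. There are 200 camera calls.

## Working session

There is one attempt and no reset: what is moved stays moved. The work goes in short steps, Python scripts to look and compute and a tool call to move; the robot and the scene stay as the last step left them, time stands still between calls to the robot, and variables do not carry over. Pictures are saved under pics/ and viewed, at most 10 in all, crops included, and the job is handed in when it is done.

Besides the shell and the picture viewer there is one more tool, called after "Emit:" in YAML: its name, and indented under it one key for each argument. arm_command: Moves the arm, as the interface text tells. Its arguments: {"type":"object","properties":{"deltas":{"type":"array"},"claw":{"type":"number"}},"required":["deltas"]}

```bash
mkdir -p pics; python3 - <<'E'
from cell import ctrl
import cv2,numpy as np
s=ctrl.get_state();print(s['clock'],s['tcp_pos'],s['ee_rot'],s['grip_width'],ctrl.tips_ahead)
for n in ['top','side']:
    im,d=ctrl.get_image(n);cv2.imwrite(f'pics/{n}0.png',im);np.savez(f'{n}0.npz',im=im,d=d)
    m=ctrl.camera_model(n);print(n,m)
E
```

```text
0.0 [ 0.15562943 -0.60489422  0.21043129] [-1.79926096e+02  4.64062456e-03  1.44277090e+01] 0.9980506813201013 0.014
top {'K': array([[449.86206278,   0.        , 318.25150687],
       [  0.        , 449.86206278, 211.94006757],
       [  0.        ,   0.        ,   1.        ]]), 'R': array([[ 0.00766579, -0.99988681,  0.0129465 ],
       [-0.9839257 , -0.00985213, -0.17830633],
       [ 0.1784137 , -0.01137154, -0.98388985]]), 't': array([-0.00503372,  0.58961282,  1.54705653])}
side {'K': array([[445.28476312,   0.        , 322.87542679],
       [  0.        , 445.28476312, 211.50865169],
       [  0.        ,   0.        ,   1.        ]]), 'R': array([[-0.66982501, -0.74250498,  0.00456262],
       [-0.54813397,  0.4903162 , -0.67759809],
       [ 0.50088283, -0.45637308, -0.73541825]]), 't': array([0.38440739, 0.37739809, 1.24877409])}
```

View pics/top0.png

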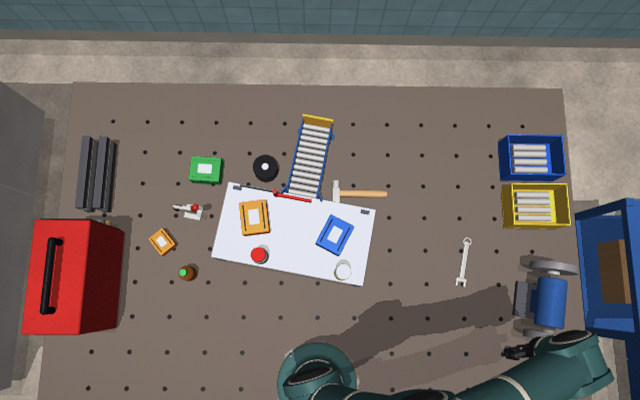

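View pics/side0.png

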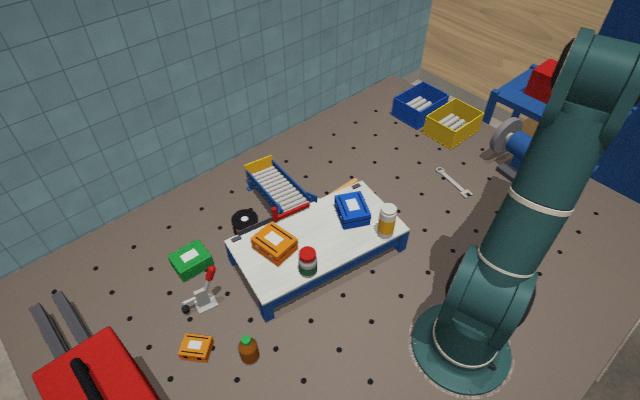

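The top view has three look-alikes: the orange case on the deck (255,217), a small orange one on the table (162,241), and a green one (206,169). The deck one fits, because it is orange, the larger of the two, and on the deck across from the blue case (335,235). The red knob is near (275,193). I'll measure and make the crop that confirms it.

```bash
cat > h.py <<'E'
import cv2,numpy as np
from cell import ctrl
def ray(n,uv,z):
    m=ctrl.camera_model(n);uv=np.atleast_2d(np.float64(uv))
    d=np.c_[uv,np.ones(len(uv))]@np.linalg.inv(m['K']).T@m['R']
    c=-m['R'].T@m['t'];return c+d*((z-c[2])/d[:,2])[:,None]
def proj(n,X):
    m=ctrl.camera_model(n);p=(np.atleast_2d(X)@m['R'].T+m['t'])@m['K'].T;return p[:,:2]/p[:,2:]
def mask(im,lo,hi):
    return cv2.inRange(cv2.cvtColor(im,cv2.COLOR_BGR2HSV),lo,hi)
def blobs(m,amin=20):
    cs,_=cv2.findContours(m,cv2.RETR_EXTERNAL,cv2.CHAIN_APPROX_NONE)
    return sorted([c for c in cs if cv2.contourArea(c)>amin],key=cv2.contourArea,reverse=True)
E
python3 - <<'E'
from h import *
im=np.load('top0.npz')['im']
crop=im[100:300,140:400];cv2.imwrite('pics/crop.png',cv2.resize(crop,None,fx=3,fy=3,interpolation=cv2.INTER_CUBIC))
R=np.zeros_like(im[:,:,0]);R[100:300,140:400]=255
for nm,lo,hi,z in [('deck',(0,0,190),(180,60,255),.1),('orange',(8,140,90),(20,255,255),.15),('blue',(105,140,60),(125,255,255),.15),('red',(0,150,90),(5,255,255),.13),('yellow',(20,140,90),(32,255,255),.1)]:
    m=mask(im,lo,hi)&R
    if nm=='deck': m=cv2.morphologyEx(m,cv2.MORPH_OPEN,np.ones((3,3)))
    for c in blobs(m)[:4]:
        hull=cv2.convexHull(c);W=ray('top',hull[:,0],z)[:,:2].astype(np.float32)
        r=cv2.minAreaRect(W*1000);x=c[:,0].mean(0)
        print(nm,cv2.contourArea(c),x.round(),'c',np.round(r[0]),'size',np.round(r[1]),'ang',round(r[2],1))
        if nm=='deck':print(np.round(cv2.boxPoints(r)));print('px',cv2.approxPolyDP(hull,5,True)[:,0].tolist())
E
```

```text
deck 10770.0 [299. 235.] c [545.  77.] size [520. 340.] ang 79.7
[[ 331. -149.]
 [ 665. -210.]
 [ 759.  302.]
 [ 424.  363.]]
px [[374, 210], [362, 285], [212, 256], [229, 182], [337, 181]]
deck 109.0 [204. 168.] c [732. 400.] size [33. 47.] ang 0.7
[[715. 423.]
 [716. 377.]
 [748. 377.]
 [748. 424.]]
px [[211, 164], [210, 173], [198, 172], [198, 164]]
deck 62.0 [194. 215.] c [570. 431.] size [28. 55.] ang 0.6
[[555. 458.]
 [556. 404.]
 [584. 404.]
 [583. 459.]]
px [[201, 210], [199, 218], [185, 216]]
deck 47.5 [161. 241.] c [475. 534.] size [32. 22.] ang 36.4
[[456. 533.]
 [469. 515.]
 [495. 534.]
 [481. 552.]]
px [[162, 237], [160, 245]]
orange 828.0 [254. 217.] c [552. 215.] size [112.  89.] ang 7.9
orange 388.5 [162. 242.] c [468. 513.] size [77. 59.] ang 40.6
orange 137.5 [317. 122.] c [889.   8.] size [102.  23.] ang 79.5
orange 75.0 [186. 273.] c [368. 429.] size [40. 44.] ang 77.4
blue 822.0 [334. 235.] c [496. -52.] size [ 87. 111.] ang 62.5
blue 60.0 [294. 156.] c [768.  86.] size [ 20. 269.] ang 76.3
blue 56.5 [324. 161.] c [748. -23.] size [ 19. 271.] ang 79.7
red 141.0 [258. 254.] c [430. 202.] size [43. 43.] ang 0.5
red 70.0 [290. 196.] c [628.  95.] size [134.  19.] ang 73.4
red 26.5 [194. 207.] c [588. 420.] size [17. 24.] ang 47.5
yellow 52.5 [317. 118.] c [925.   6.] size [107.  10.] ang 79.5
yellow 50.0 [258. 228.] c [521. 216.] size [26. 86.] ang 14.8
```

View pics/crop.png

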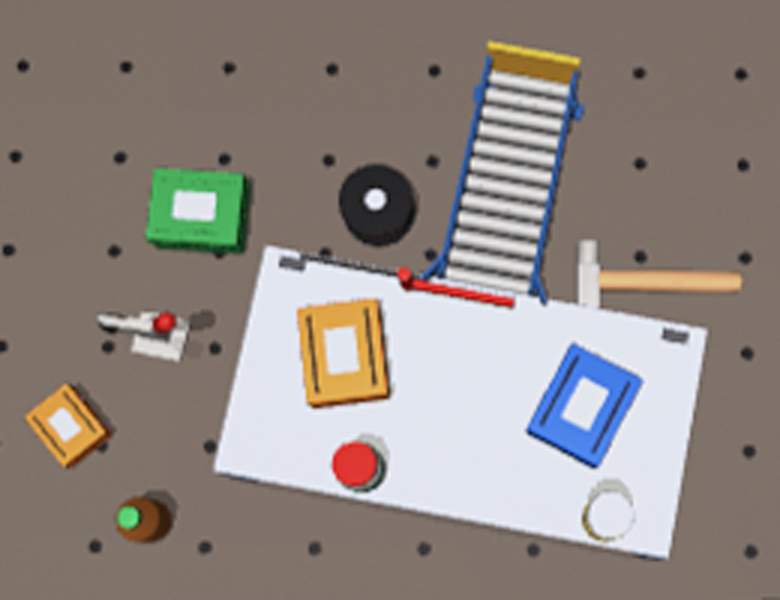

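The crop confirms that the deck's orange case (340,350 in the crop) is clearly larger than the table's small one (65,425). The red pin is at about (405,275) and the bar runs right across the mouth. Next is the track frame.

```bash
cat >> h.py <<'E'
try:
    _f=np.load('track.npy');O,A=_f[:2],_f[2]
    Rt=np.array([[np.cos(A),-np.sin(A)],[np.sin(A),np.cos(A)]])
    toT=lambda P:(np.atleast_2d(P)[:,:2]-O)@Rt*1000
    toW=lambda P:np.atleast_2d(P)/1000@Rt.T+O
except OSError: pass
E
python3 - <<'E'
from h import *
im=np.load('top0.npz')['im']
px=140+0,100
c=np.array([[140+266/3,100+246/3],[140+707/3,100+328/3],[140+668/3,100+558/3],[140+214/3,100+472/3]])
W=ray('top',c,.1)[:,:2];T=np.array([[115,260],[115,-260],[-150,-260],[-150,260]])/1000
tc,wc=T.mean(0),W.mean(0);U,S,V=np.linalg.svd((T-tc).T@(W-wc));R=V.T@U.T
O=wc-R@tc;A=np.arctan2(R[1,0],R[0,0]);np.save('track.npy',np.r_[O,A])
print('O',O,'A',np.degrees(A),'res mm',np.round(1000*(T@R.T+O-W),1).tolist())
E
python3 - <<'E'
from h import *
im=np.load('top0.npz')['im'];si=np.load('side0.npz')['im']
Rg=np.zeros_like(im[:,:,0]);Rg[100:300,205:400]=255
for nm,lo,hi in [('orange',(8,140,90),(20,255,255)),('blue',(105,140,60),(125,255,255))]:
    c=blobs(mask(im,lo,hi)&Rg)[0]
    T=toT(ray('top',cv2.convexHull(c)[:,0],.15)).astype(np.float32)
    r=cv2.minAreaRect(T);print(nm,np.round(r[0]),np.round(r[1]),round(r[2],1),np.round(cv2.boxPoints(r)).tolist())
for nm,p,z in [('pin',(140+405/3,100+272/3),.164),('tin',(258,254),.185),('can',(140+608/3,100+512/3),.215),('stopmid',(317,118),.08),('hammer',(140+588/3,100+250/3),.02),('spool',(140+377/3,100+200/3),.05)]:
    w=ray('top',p,z)[0];print(nm,w.round(3),toT(w).round()[0])
for nm,x,y in [('pin',100,70),('stop',401,0),('mouth',115,0)]:
    w=toW([x,y])[0];print(nm,'expected top px',proj('top',[*w,.164 if nm=='pin' else .1 if nm=='mouth' else .06]).round(1), w.round(3), 'r',np.hypot(*w).round(3))
E
```

```text
O [0.52422687 0.07846633] A -10.17831634243079 res mm [[-0.6, 0.4], [-0.8, 0.1], [0.5, -0.7], [0.9, 0.1]]
orange [  3. 139.] [112.  89.] 18.1 [[-64.0, 164.0], [-36.0, 80.0], [70.0, 115.0], [42.0, 199.0]]
blue [  -5. -134.] [ 87. 111.] 72.7 [[-71.0, -159.0], [35.0, -192.0], [61.0, -109.0], [-45.0, -76.0]]
pin [0.64  0.146 0.164] [102.  87.]
tin [0.427 0.193 0.185] [-116.   96.]
can [ 0.375 -0.076  0.215] [-120. -178.]
stopmid [0.932 0.008 0.08 ] [413.   2.]
hammer [ 0.703 -0.065  0.02 ] [ 201. -109.]
spool [0.755 0.192 0.05 ] [207. 153.]
pin expected top px [[279.9 192.2]] [0.635 0.13 ] r 0.648
stop expected top px [[316.9 123.3]] [0.919 0.008] r 0.919
mouth expected top px [[301.8 195.8]] [0.637 0.058] r 0.64
```

The fit is good: deck residuals are under 1 mm, the stop lands at x≈401–413, and the case sizes come out right. Blue is at (-5,-134) with yaw -17°. Orange is at (3,139) with yaw +18°. The pin is at about y 87. Now moving to the gate.

Emit:
arm_command:
  deltas:
    - [[2.4, 3.75, 1.0, -0.054], [2.4, 3.75, 1.0, -0.054], [2.4, 3.75, 1.0, -0.054], [2.4, 3.75, 1.0, -0.054], [2.4, 3.75, 1.0, -0.054], [2.4, 3.75, 1.0, -0.054], [2.4, 3.75, 1.0, -0.054], [2.4, 3.75, 1.0, -0.052]]
  claw: 50

```text
clock: 1.1
tcp_pos: [0.3482, -0.3039, 0.2913]
ee_rot: [-180.0, 0.0, -10.3]
wrist_force: [1.3, -0.6, -0.1]
grip_width: 0.497
grip_force: 0.0
```

Emit:
arm_command:
  deltas:
    - [[2.6, 4.1, 0, 0], [2.6, 4.1, 0, 0], [2.6, 4.1, 0, 0], [2.6, 4.1, 0, 0], [2.6, 4.1, 0, 0], [2.6, 4.1, 0, 0], [2.6, 4.1, 0, 0], [2.6, 4.1, 0, 0]]

```text
clock: 2.1
tcp_pos: [0.5563, 0.024, 0.2909]
ee_rot: [180.0, 0.0, -10.2]
wrist_force: [0.4, -0.1, 0.7]
grip_width: 0.501
grip_force: 0.0
```

```bash
python3 - <<'E'
from h import *
s=ctrl.get_state();w=np.array(s['tcp_pos'])
print(s['clock'],w,s['ee_rot'],s['grip_width'],ctrl.tips_ahead,s['wrist_force'],s['joint_positions'])
im,d=ctrl.get_image('top')
m=mask(im,(0,150,90),(5,255,255));m[:180]=0;m[215:]=0;m[:,:265]=0;m[:,320:]=0
for c in blobs(m,3):print(cv2.contourArea(c),cv2.boundingRect(c))
si,_=ctrl.get_image('side');cv2.imwrite('pics/s1.png',cv2.resize(si[150:300,200:400],None,fx=3,fy=3))
print([toW([100,y])[0].round(3) for y in (70,80,87,190)])
E
```

```text
2.1 [0.55626776 0.02400393 0.29088198] [ 1.79998516e+02  1.74998120e-02 -1.02317604e+01] 0.5013017166328536 0.014 [ 0.42382007 -0.10438022  0.68595496] [  18.70639745   15.16073202  -29.4542048    95.82557428    7.80836798
   71.08042492 -112.66665983]
29.0 (272, 189, 14, 9)
[array([0.635, 0.13 ]), array([0.637, 0.14 ]), array([0.638, 0.146]), array([0.656, 0.248])]
```

View pics/s1.png

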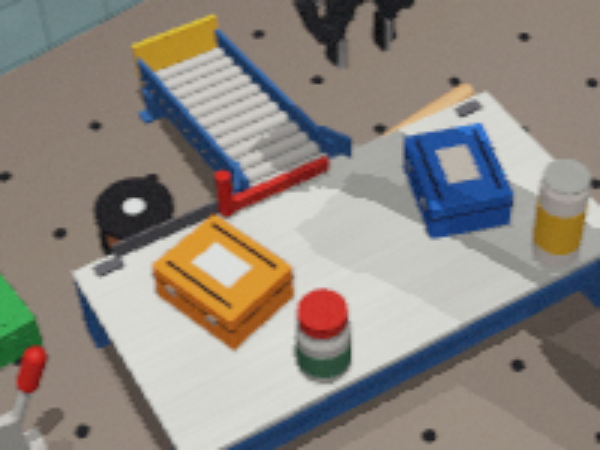

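```bash
python3 - <<'E'
from h import *
for p,z in [((200+222/3,150+173/3),.164),((200+225/3,150+214/3),.122),((200+328/3,150+160/3),.122)]:
    w=ray('side',p,z)[0];print(w.round(3),toT(w).round(1))
w=ray('top',(275.5,191),.164)[0];print(w,toT(w))
E
```

```text
[0.639 0.147 0.164] [[100.6  87.4]]
[0.623 0.159 0.122] [[83.4 96.5]]
[0.611 0.027 0.122] [[ 94.1 -35.3]]
[0.63894999 0.14436772 0.164     ] [[101.27208324  85.1372484 ]]
```

Emit:
arm_command:
  deltas:
    - [[2.05, 3.05, 0, 0], [2.05, 3.05, 0, 0], [2.05, 3.05, 0, 0], [2.05, 3.05, 0, 0], [0, 0, -3.5, 0], [0, 0, -3.5, 0], [0, 0, -3.5, 0], [0, 0, -3.5, 0]]

```text
clock: 3.2
tcp_pos: [0.6375, 0.1441, 0.1497]
ee_rot: [180.0, 0.0, -10.2]
wrist_force: [-0.1, 0.1, -0.5]
grip_width: 0.502
grip_force: 0.0
```

Emit:
arm_command:
  deltas:
    - [[0, 0, 0, 0], [0, 0, 0, 0], [0, 0, 0, 0], [0, 0, 0, 0], [0, 0, 0, 0], [0, 0, 0, 0], [0, 0, 0, 0], [0, 0, 0, 0]]
  claw: 5

```text
clock: 4.2
tcp_pos: [0.6377, 0.1447, 0.151]
ee_rot: [-180.0, 0.0, -10.2]
wrist_force: [-0.3, -1.0, 0.2]
grip_width: 0.049
grip_force: 0.0
```

```bash
python3 - <<'E'
from h import *
si,_=ctrl.get_image('side');wr,_=ctrl.get_image('wrist')
a=cv2.resize(si[170:270,220:354],(536,400));b=cv2.resize(wr,(264,165))
o=np.zeros((600,536,3),np.uint8);o[:400]=a;o[410:575,:264]=b;cv2.imwrite('pics/s2.png',o)
E
```

```text
(no output)
```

View pics/s2.png

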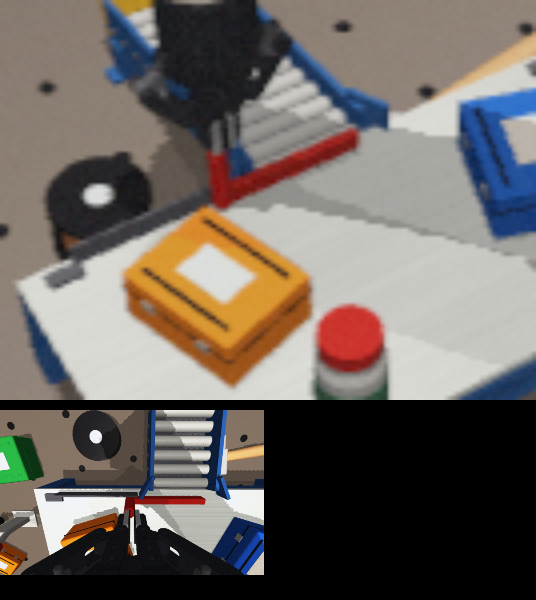

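```bash
python3 - <<'E'
from h import *
si,_=ctrl.get_image('side');wr,_=ctrl.get_image('wrist')
s=ctrl.get_state();w=np.array(s['tcp_pos']);print(toT(w),s['clock'])
m=ctrl.camera_model('wrist');TC=np.array(m['tool_from_camera']);print(TC.round(3))
from scipy.spatial.transform import Rotation as Ro
Rw=Ro.from_euler('xyz',s['ee_rot'],degrees=True).as_matrix()
# red pixels in side & wrist
rs=mask(si,(0,150,90),(6,255,255));rs[:200]=0;rs[225:]=0;rs[:,:265]=0;rs[:,315:]=0
rw=mask(wr,(0,150,60),(6,255,255));rw[:200]=0;rw[270:]=0;rw[:,:250]=0
c=blobs(rw)[0];print('wrist red',cv2.boundingRect(c))
for r in range(cv2.boundingRect(c)[1],sum(cv2.boundingRect(c)[1::2]),3):
    x=np.where(rw[r])[0];print(r,x.min(),x.max(),end='; ')
def wray(uv,z):
    d=Rw@TC[:3,:3]@np.linalg.inv(m['K'])@[*uv,1];c=w+Rw@TC[:3,3];return c+d*(z-c[2])/d[2]
def wp(X):
    p=np.linalg.inv(TC)@np.r_[Rw.T@(np.array(X)-w),1];q=m['K']@p[:3];return q[:2]/q[2]
print('tip proj side',proj('side',w-[0,0,.014]),'wrist',wp(w-[0,0,.014]))
for y in(75,80,85,90):
    P=toW([100,y])[0];print(y,'wrist top/base',wp([*P,.164]).round(),wp([*P,.122]).round(),'side',proj('side',[*P,.164]).round(1),proj('side',[*P,.122]).round(1))
for r in range(200,225,2):
    x=np.where(rs[r])[0]; print('side',r,x.min() if len(x) else 0,x.max() if len(x) else 0,end='; ')
cv2.imwrite('pics/w2.png',cv2.resize(wr[180:400,200:460],None,fx=2.3,fy=2.3))
E
```

```text
[[100.01178882  85.28289726]] 4.4
[[ 0.001 -0.955 -0.297  0.076]
 [ 1.     0.001  0.001  0.001]
 [-0.    -0.297  0.955 -0.163]
 [ 0.     0.     0.     1.   ]]
wrist red (300, 209, 198, 53)
209 335 487; 212 306 491; 215 305 496; 218 305 497; 221 304 497; 224 304 496; 227 303 496; 230 303 326; 233 302 326; 236 302 326; 239 302 326; 242 301 324; 245 301 323; 248 300 324; 251 316 323; 254 316 324; 257 317 323; 260 316 319; tip proj side [[275.33814855 213.39000396]] wrist [318.34997832 231.3890349 ]
75 wrist top/base [337. 251.] [334. 223.] side [[277.6 206.3]] [[278.6 215.3]]
80 wrist top/base [328. 251.] [326. 223.] side [[276.2 206.9]] [[277.2 215.9]]
85 wrist top/base [319. 251.] [319. 223.] side [[274.8 207.5]] [[275.8 216.6]]
90 wrist top/base [310. 251.] [312. 223.] side [[273.3 208.1]] [[274.4 217.2]]
side 200 0 0; side 202 0 0; side 204 303 308; side 206 299 308; side 208 272 304; side 210 272 299; side 212 272 295; side 214 272 290; side 216 273 286; side 218 273 281; side 220 274 277; side 222 0 0; side 224 0 0;
```

View pics/w2.png

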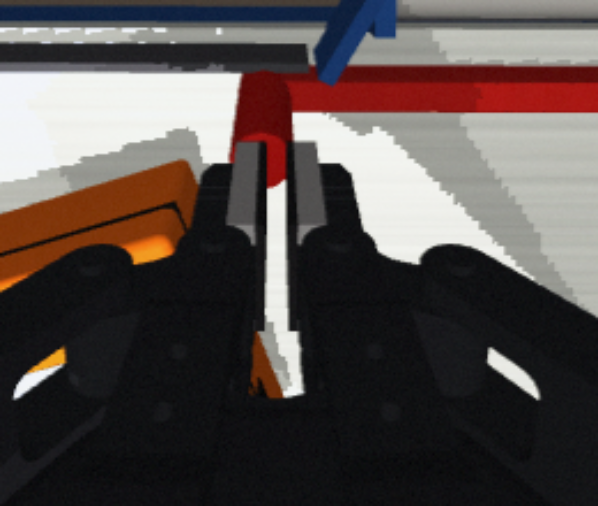

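```bash
python3 - <<'E'
from h import *
wr,d=ctrl.get_image('wrist');s=ctrl.get_state();w=np.array(s['tcp_pos'])
m=ctrl.camera_model('wrist');TC=np.array(m['tool_from_camera']);Ki=np.linalg.inv(m['K'])
for nm,u,v in [('padL tip',308,244),('padL mid',305,260),('padR tip',334,244),('padR low',337,275),('pin body',312,225),('pin top',312,243),('pintop2',320,257),('bar',400,223),('backL',293,256)]:
    z=d[v,u];p=TC@np.r_[z*(Ki@[u,v,1]),1];print(nm,z.round(4),'tool mm',(p[:3]*1000).round(1),'world z',(w[2]-p[2]).round(4))
E
```

```text
padL tip 0.1485 tool mm [ 11.1  -4.9 -27.4] world z 0.1785
padL mid 0.1327 tool mm [ 11.4  -5.6 -44. ] world z 0.195
padR tip 0.148 tool mm [ 11.4   7.8 -27.9] world z 0.1789
padR low 0.1217 tool mm [ 11.    7.8 -55.6] world z 0.2066
pin body 0.1794 tool mm [ 8.4 -3.7  4.1] world z 0.147
pin top 0.1495 tool mm [ 11.2  -3.  -26.3] world z 0.1774
pintop2 0.1659 tool mm [ -3.3   1.  -13.7] world z 0.1648
bar 0.2053 tool mm [-0.  55.4 28.5] world z 0.1226
backL 0.1464 tool mm [  6.5 -12.1 -31.1] world z 0.1821
```

```bash
python3 - <<'E'
from h import *
wr,d=ctrl.get_image('wrist')
m=ctrl.camera_model('wrist');TC=np.array(m['tool_from_camera']);Ki=np.linalg.inv(m['K'])
v,u=np.mgrid[240:400,0:640];z=d[240:400];P=np.stack([u*z,v*z,z],-1)@Ki.T;P=P@TC[:3,:3].T+TC[:3,3];P=P[(z>0)&(z<.17)]*1000
for lo in range(-170,20,10):
    q=P[(P[:,2]>=lo)&(P[:,2]<lo+10)]
    if len(q):print(lo,len(q),'x',q[:,0].min().round(),q[:,0].max().round(),'y',q[:,1].min().round(),q[:,1].max().round())
E
```

```text
-120 2735 x 12.0 21.0 y -61.0 62.0
-110 12641 x 3.0 19.0 y -63.0 64.0
-100 10543 x -10.0 18.0 y -57.0 58.0
-90 5442 x -11.0 18.0 y -50.0 50.0
-80 6378 x -12.0 15.0 y -42.0 43.0
-70 2099 x -12.0 14.0 y -35.0 36.0
-60 878 x -11.0 13.0 y -15.0 19.0
-50 681 x 6.0 12.0 y -15.0 16.0
-40 646 x -11.0 12.0 y -15.0 16.0
-30 239 x 6.0 12.0 y -14.0 16.0
-20 197 x -6.0 7.0 y -11.0 3.0
-10 5 x 3.0 5.0 y -10.0 4.0
```

The wrist depth shows the fingertips about 28 mm behind the reported TCP (world z 0.178), so the gripper sits 42 mm shorter than stated and closed above the pin. From here I use tip z = TCP z + 0.028. I'll open, go lower and grip.

Emit:
arm_command:
  deltas:
    - [[0, 0, 0, 0], [0, 0, 0, 0], [0, 0, 0, 0], [0, 0, 0, 0], [0.0, 0.1, -1.1, 0], [0.0, 0.1, -1.1, 0], [0, 0, -1.1, 0], [0, 0, -1.1, 0]]
  claw: 50

```text
clock: 5.5
tcp_pos: [0.6376, 0.1467, 0.106]
ee_rot: [180.0, 0.0, -10.2]
wrist_force: [0.1, -0.1, -0.5]
grip_width: 0.503
grip_force: 0.0
```

Emit:
arm_command:
  deltas:
    - [[0, 0, 0, 0], [0, 0, 0, 0], [0, 0, 0, 0], [0, 0, 0, 0], [0, 0, 0, 0], [0, 0, 0, 0], [0.18, 0.98, 0, 0], [0.18, 0.98, 0, 0]]
  claw: 0

```text
clock: 6.5
tcp_pos: [0.6415, 0.1672, 0.1071]
ee_rot: [-180.0, -0.0, -10.2]
wrist_force: [3.8, -2.5, -4.2]
grip_width: 0.172
grip_force: 58.4
```

Emit:
arm_command:
  deltas:
    - [[0.18, 0.98, 0, 0], [0.18, 0.98, 0, 0], [0.18, 0.98, 0, 0], [0.18, 0.98, 0, 0], [0.18, 0.98, 0, 0], [0.18, 0.98, 0, 0], [0.18, 0.98, 0, 0], [0.1, 0.6, 0, 0]]

```text
clock: 7.5
tcp_pos: [0.6551, 0.2417, 0.1071]
ee_rot: [-180.0, -0.0, -10.2]
wrist_force: [5.0, -3.4, -2.9]
grip_width: 0.173
grip_force: 58.6
```

```bash
python3 - <<'E'
from h import *
s=ctrl.get_state();print(s['clock'],toT(s['tcp_pos']),s['wrist_force'],s['grip_width'])
E
```

```text
7.5 [[100.00988115 183.80651915]] [ 4.97943736 -3.39471004 -2.94220487] 0.1733314593909352
```

Emit:
arm_command:
  deltas:
    - [[0.04, 0.2, 0, 0], [0.04, 0.2, 0, 0], [0.04, 0.2, 0, 0], [0.02, 0.1, 0, 0], [0, 0, 0, 0], [0, 0, 0, 0], [0, 0, 0, 0], [0, 0, 0, 0]]

```text
clock: 8.5
tcp_pos: [0.6563, 0.2482, 0.1071]
ee_rot: [-180.0, -0.0, -10.2]
wrist_force: [6.5, -0.2, -5.0]
grip_width: 0.17
grip_force: 58.5
```

Emit:
arm_command:
  deltas:
    - [[0.02, 0.12, 0, 0], [0.02, 0.12, 0, 0], [0, 0, 0, 0], [0, 0, 0, 0], [0, 0, 0, 0], [0, 0, 0, 0], [0, 0, 0, 0], [0, 0, 0, 0]]

```text
clock: 9.5
tcp_pos: [0.6565, 0.2485, 0.107]
ee_rot: [179.8, 0.0, -10.3]
wrist_force: [-1.9, -11.7, 1.6]
grip_width: 0.166
grip_force: 59.5
```

The gate has reached its end stop at pin y≈191. I'll release it and go to the blue case's outer side.

Emit:
arm_command:
  deltas:
    - [[0, 0, 0, 0], [0, 0, 0, 0], [0, 0, 0, 0], [0, 0, 3.2, 0], [0, 0, 3.2, 0], [0, 0, 3.2, 0], [-1.7, -3.8, 0, 0.157], [-1.7, -3.8, 0, 0.157]]
  claw: 60

```text
clock: 10.5
tcp_pos: [0.6221, 0.174, 0.2033]
ee_rot: [-180.0, -0.0, 8.1]
wrist_force: [1.1, -0.4, 0.6]
grip_width: 0.598
grip_force: 0.0
```

Emit:
arm_command:
  deltas:
    - [[-1.7, -3.8, 0, 0.157], [-1.7, -3.8, 0, 0.157], [-1.7, -3.8, 0, 0.157], [-1.7, -3.8, 0, 0.157], [-1.7, -3.8, 0, 0.157], [-1.7, -3.8, 0, 0.157], [-1.7, -3.8, 0, 0.157], [-1.7, -3.8, 0, 0.158]]

```text
clock: 11.5
tcp_pos: [0.4861, -0.1307, 0.2033]
ee_rot: [180.0, 0.0, 80.1]
wrist_force: [0.7, -0.5, 0.6]
grip_width: 0.599
grip_force: 0.0
```

```bash
cat > obs.py <<'E'
from h import *
import sys
def obs(which=('orange','blue','red')):
    s=ctrl.get_state();print(s['clock'],'tcpT',toT(s['tcp_pos']).round(1)[0],np.round(s['tcp_pos'][2],3),'yawT',np.round(s['ee_rot'][2]-np.degrees(A),1))
    im,_=ctrl.get_image('top')
    Rg=np.zeros_like(im[:,:,0]);Rg[120:300,205:400]=255
    for nm,lo,hi,z in [('orange',(8,140,60),(20,255,255),.15),('blue',(105,140,60),(125,255,255),.15),('red',(0,150,60),(5,255,255),.13)]:
        if nm in which:
            for c in blobs(mask(im,lo,hi)&Rg,40)[:2]:
                r=cv2.minAreaRect(toT(ray('top',cv2.convexHull(c)[:,0],z)).astype(np.float32))
                print(nm,np.round(r[0]),np.round(r[1]),round(r[2],1),np.round(cv2.boxPoints(r)).tolist())
    return im
if __name__=='__main__': obs()
E
python3 obs.py
```

```text
11.5 tcpT [  -0.5 -212.6] 0.203 yawT 90.3
orange [  3. 139.] [112.  89.] 18.1 [[-64.0, 164.0], [-36.0, 80.0], [70.0, 115.0], [42.0, 199.0]]
orange [371.  -8.] [22. 97.] 0.1 [[360.0, 41.0], [360.0, -56.0], [382.0, -56.0], [382.0, 41.0]]
blue [  -5. -134.] [ 87. 110.] 72.7 [[-71.0, -159.0], [34.0, -191.0], [60.0, -108.0], [-45.0, -76.0]]
blue [236.  51.] [ 19. 266.] 86.5 [[103.0, 49.0], [368.0, 33.0], [369.0, 52.0], [104.0, 68.0]]
red [-114.  105.] [43. 43.] 10.7 [[-140.0, 122.0], [-132.0, 79.0], [-89.0, 87.0], [-97.0, 130.0]]
red [ 99. 137.] [139.  21.] 84.5 [[82.0, 69.0], [103.0, 67.0], [116.0, 205.0], [95.0, 207.0]]
```

Emit:
arm_command:
  deltas:
    - [[-0.13, -0.74, -3.03, 0], [0, 0, -3.03, 0], [0, 0, -3.03, 0], [0, 0, -3.03, 0], [0.23, 1.28, 0, 0], [0.23, 1.28, 0, 0], [0.23, 1.28, 0, 0], [0.23, 1.28, 0, 0]]

```text
clock: 12.55
tcp_pos: [0.4952, -0.0851, 0.0827]
ee_rot: [179.9, 0.0, 79.8]
wrist_force: [-1.4, -2.3, 1.8]
grip_width: 0.598
grip_force: 0.0
```

```bash
python3 obs.py | grep -v red; python3 -c "
from h import *
print(ctrl.get_state()['wrist_force'])"
```

```text
12.55 tcpT [   0.3 -166.1] 0.083 yawT 90.0
orange [  3. 139.] [112.  89.] 18.1 [[-64.0, 164.0], [-36.0, 80.0], [70.0, 115.0], [42.0, 199.0]]
orange [372.  -8.] [23. 97.] 0.1 [[360.0, 41.0], [360.0, -56.0], [383.0, -56.0], [383.0, 41.0]]
blue [  -6. -107.] [110.  88.] 0.2 [[-61.0, -63.0], [-61.0, -151.0], [49.0, -151.0], [49.0, -63.0]]
blue [236.  51.] [ 19. 266.] 86.5 [[103.0, 49.0], [368.0, 33.0], [369.0, 52.0], [104.0, 68.0]]
[0.99661217 2.19240006 0.37445832]
```

The blue case is now square to the track (0.2°). Pushing on to y 0.

Emit:
arm_command:
  deltas:
    - [[0.24, 1.32, 0, 0], [0.24, 1.32, 0, 0], [0.24, 1.32, 0, 0], [0.24, 1.32, 0, 0], [0.24, 1.32, 0, 0], [0.24, 1.32, 0, 0], [0.24, 1.32, 0, 0], [0.22, 1.2, 0, 0]]

```text
clock: 13.6
tcp_pos: [0.5137, 0.0195, 0.0818]
ee_rot: [-180.0, -0.0, 79.8]
wrist_force: [-0.9, -2.7, 1.5]
grip_width: 0.6
grip_force: 0.0
```

```bash
python3 obs.py | grep -v red
```

```text
13.6 tcpT [  0.1 -59.9] 0.082 yawT 90.0
orange [  3. 139.] [112.  89.] 18.1 [[-64.0, 164.0], [-36.0, 80.0], [70.0, 115.0], [42.0, 199.0]]
orange [371.  -8.] [22. 97.] 0.1 [[360.0, 41.0], [360.0, -56.0], [382.0, -56.0], [382.0, 41.0]]
blue [-7. -0.] [109.  87.] 0.2 [[-62.0, 43.0], [-61.0, -44.0], [48.0, -43.0], [48.0, 43.0]]
blue [236.  51.] [ 19. 266.] 86.5 [[103.0, 49.0], [368.0, 33.0], [369.0, 52.0], [104.0, 68.0]]
```

Emit:
arm_command:
  deltas:
    - [[-0.35, -1.97, 0, 0], [0, 0, 4.0, 0], [0, 0, 4.0, -0.175], [-1.0, 1.34, 0, -0.175], [-1.0, 1.34, 0, -0.175], [-1.0, 1.34, 0, -0.175], [-1.0, 1.34, 0, -0.175], [-1.0, 1.34, 0, -0.175]]
  claw: 40

```text
clock: 14.65
tcp_pos: [0.4598, 0.0666, 0.1619]
ee_rot: [-180.0, -0.0, 19.3]
wrist_force: [0.4, 0.8, -0.0]
grip_width: 0.401
grip_force: 0.0
```

Emit:
arm_command:
  deltas:
    - [[-0.68, 0.9, 0, -0.174], [-0.68, 0.9, 0, -0.174], [-0.69, 0.89, 0, -0.173], [0, 0, 0, 0], [0, 0, -2.67, 0], [0, 0, -2.67, 0], [0, 0, -2.66, 0], [0, 0, 0, 0]]

```text
clock: 15.65
tcp_pos: [0.4395, 0.0926, 0.0808]
ee_rot: [-180.0, 0.1, -9.9]
wrist_force: [0.1, -0.3, -0.2]
grip_width: 0.403
grip_force: 0.0
```

```bash
python3 obs.py | grep -v red
```

```text
15.65 tcpT [-85.9  -1.1] 0.081 yawT 0.2
orange [  3. 139.] [111.  89.] 18.6 [[-64.0, 164.0], [-36.0, 80.0], [70.0, 115.0], [42.0, 199.0]]
orange [372.  -8.] [23. 97.] 0.1 [[360.0, 41.0], [360.0, -56.0], [383.0, -56.0], [383.0, 41.0]]
blue [20.  1.] [88. 59.] 89.3 [[-10.0, -43.0], [49.0, -43.0], [50.0, 45.0], [-9.0, 45.0]]
blue [236.  51.] [ 19. 266.] 86.5 [[103.0, 49.0], [368.0, 33.0], [369.0, 52.0], [104.0, 68.0]]
```

Emit:
arm_command:
  deltas:
    - [[1.18, -0.2, 0, 0], [1.18, -0.2, 0, 0], [1.18, -0.2, 0, 0], [1.18, -0.2, 0, 0], [1.18, -0.2, 0, 0], [1.18, -0.21, 0, 0], [1.18, -0.21, 0, 0], [1.18, -0.21, 0, 0]]

```text
clock: 16.7
tcp_pos: [0.5348, 0.0763, 0.0818]
ee_rot: [-180.0, 0.0, -10.2]
wrist_force: [-2.5, 0.7, 0.1]
grip_width: 0.406
grip_force: 0.0
```

Emit:
arm_command:
  deltas:
    - [[0.98, -0.18, 0, 0], [0.98, -0.18, 0, 0], [0.98, -0.18, 0, 0], [0.98, -0.18, 0, 0], [0.7, -0.12, 0, 0], [0.5, -0.09, 0, 0], [0, 0, 0, 0], [0, 0, 0, 0]]

```text
clock: 17.7
tcp_pos: [0.585, 0.0672, 0.0818]
ee_rot: [-180.0, 0.0, -10.2]
wrist_force: [0.7, 0.5, -0.7]
grip_width: 0.403
grip_force: 0.0
```

```bash
python3 obs.py | grep -v red
```

```text
17.7 tcpT [61.8 -0.4] 0.082 yawT -0.0
orange [  3. 139.] [112.  89.] 18.1 [[-64.0, 164.0], [-36.0, 80.0], [70.0, 115.0], [42.0, 199.0]]
orange [371.  -8.] [22. 97.] 0.1 [[360.0, 41.0], [360.0, -56.0], [382.0, -56.0], [382.0, 41.0]]
blue [274.  37.] [190.  32.] 1.1 [[179.0, 51.0], [179.0, 19.0], [369.0, 23.0], [369.0, 55.0]]
blue [201. -30.] [57. 30.] 49.2 [[171.0, -42.0], [193.0, -62.0], [230.0, -19.0], [208.0, 1.0]]
```

Emit:
arm_command:
  deltas:
    - [[-1.97, 0.35, 0, 0], [0, 0, 3.3, 0], [0, 0, 3.3, 0], [0, 0, 3.4, 0], [0, 2.5, 0, 0.175], [0, 2.5, 0, 0.175], [0, 2.5, 0, 0.175], [0, 2.5, 0, 0.175]]
  claw: 60

```text
clock: 18.75
tcp_pos: [0.5653, 0.1714, 0.182]
ee_rot: [180.0, -0.0, 30.2]
wrist_force: [-0.6, 0.1, 0.2]
grip_width: 0.597
grip_force: 0.0
```

```bash
python3 obs.py | grep -v red;python3 - <<'E'
from h import *
si,_=ctrl.get_image('side');cv2.imwrite('pics/s3.png',cv2.resize(si[130:280,200:400],None,fx=3,fy=3))
E
```

```text
18.75 tcpT [24.  98.7] 0.182 yawT 40.4
orange [-31. 163.] [93. 42.] 51.8 [[-77.0, 139.0], [-44.0, 113.0], [14.0, 187.0], [-19.0, 213.0]]
orange [371.  -8.] [22. 97.] 0.1 [[360.0, 41.0], [360.0, -56.0], [382.0, -56.0], [382.0, 41.0]]
blue [238.   7.] [103. 258.] 87.5 [[107.0, -39.0], [365.0, -51.0], [369.0, 52.0], [111.0, 64.0]]
blue [238. -60.] [ 19. 271.] 89.8 [[102.0, -69.0], [373.0, -70.0], [373.0, -51.0], [102.0, -50.0]]
```

View pics/s3.png

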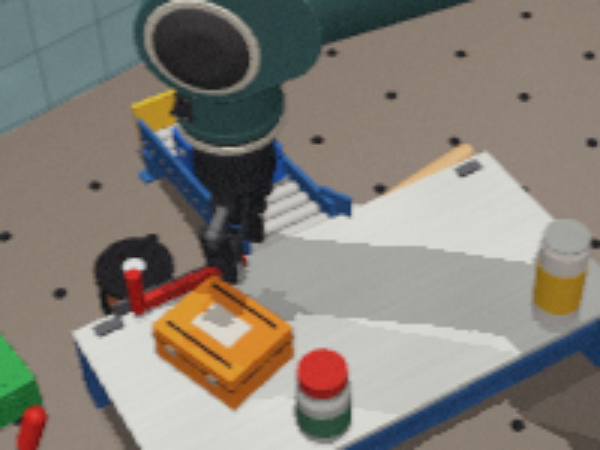

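The side view shows the gate open (pin at crop 132,285) and blue off the deck, moving down the lane behind the wrist. Next I take up position on the orange case's outer side.

Emit:
arm_command:
  deltas:
    - [[0, 2.5, 0, 0.173], [0, 2.5, 0, 0.173], [0, 2.5, 0, 0.173], [0, 2.5, 0, 0.173], [0, 2.5, 0, 0.173], [0, 0, 0, 0], [0, 0, -3.0, 0], [0, 0, -3.0, 0]]

```text
clock: 19.85
tcp_pos: [0.566, 0.2942, 0.1212]
ee_rot: [180.0, 0.0, 79.2]
wrist_force: [1.0, 0.2, -1.4]
grip_width: 0.599
grip_force: 0.0
```

```bash
cat > blue.py <<'E'
from h import *
def blue(im):
    # white label of blue case on the lane: label centre on top plane of case
    m=mask(im,(0,0,150),(180,60,255))
    b=mask(im,(100,140,40),(125,255,255))
    P=proj('top',[[*toW([x,y])[0],.04+.0] for x,y in [(330,-60),(420,-60),(420,60),(330,60)]]).astype(int)
    for X in (351,330,300):
        z=.1-(X-115)*np.tan(np.radians(9))/1000+.05
        c=[proj('top',[*toW([X+dx,dy])[0],z])[0] for dx in(-45,0,45) for dy in(-38,38)]
        print(X,[bool(b[int(round(v)),int(round(u))]) for u,v in c])
E
python3 - <<'E'
from obs import obs
from blue import blue
im=obs();blue(im)
E
```

```text
19.85 tcpT [  3.  219.7] 0.121 yawT 89.3
blue [245.   9.] [101. 287.] 86.5 [[98.0, -33.0], [385.0, -51.0], [391.0, 50.0], [104.0, 68.0]]
blue [238. -60.] [ 19. 271.] 89.8 [[102.0, -69.0], [373.0, -70.0], [373.0, -51.0], [102.0, -50.0]]
red [ 99. 137.] [139.  21.] 84.5 [[82.0, 69.0], [103.0, 67.0], [116.0, 205.0], [95.0, 207.0]]
red [-121.  110.] [45. 25.] 59.6 [[-144.0, 97.0], [-122.0, 84.0], [-99.0, 123.0], [-121.0, 136.0]]
351 [True, True, True, True, True, True]
330 [True, True, True, True, True, True]
300 [False, False, True, True, True, True]
```

Emit:
arm_command:
  deltas:
    - [[0, 0, -1.95, 0.01], [0, 0, -1.95, 0], [-0.23, -1.28, 0, 0], [-0.23, -1.28, 0, 0], [-0.23, -1.28, 0, 0], [-0.23, -1.28, 0, 0], [-0.23, -1.28, 0, 0], [-0.23, -1.28, 0, 0]]

```text
clock: 20.9
tcp_pos: [0.5516, 0.2181, 0.0831]
ee_rot: [180.0, -0.0, 80.0]
wrist_force: [0.7, 3.1, 1.3]
grip_width: 0.605
grip_force: 0.0
```

```bash
python3 - <<'E'
from obs import obs
from blue import blue
im=obs();blue(im)
E
```

```text
20.9 tcpT [  2.3 142.3] 0.083 yawT 90.2
blue [245.   9.] [101. 288.] 86.2 [[98.0, -32.0], [385.0, -51.0], [391.0, 50.0], [104.0, 69.0]]
blue [238. -60.] [ 19. 271.] 89.8 [[102.0, -69.0], [373.0, -70.0], [373.0, -51.0], [102.0, -50.0]]
red [-114.  105.] [43. 43.] 10.7 [[-140.0, 122.0], [-132.0, 79.0], [-89.0, 87.0], [-97.0, 130.0]]
351 [True, True, True, True, True, True]
330 [True, True, True, True, True, True]
300 [False, False, True, True, True, True]
```

Emit:
arm_command:
  deltas:
    - [[-0.19, -1.03, 0, 0], [-0.19, -1.03, 0, 0], [-0.19, -1.03, 0, 0], [-0.19, -1.03, 0, 0], [-0.19, -1.03, 0, 0], [-0.19, -1.03, 0, 0], [-0.18, -1.03, 0, 0], [-0.18, -1.03, 0, 0]]

```text
clock: 21.95
tcp_pos: [0.5366, 0.1357, 0.0829]
ee_rot: [-180.0, 0.0, 80.0]
wrist_force: [0.1, 2.3, 0.2]
grip_width: 0.599
grip_force: 0.0
```

Emit:
arm_command:
  deltas:
    - [[0.35, 1.97, 0, 0], [0, 0, 4.0, 0], [0, 0, 4.0, -0.175], [-1.2, 0.0, 0, -0.175], [-1.2, 0.0, 0, -0.175], [-1.2, 0.0, 0, -0.175], [-1.2, 0.0, 0, -0.175], [-1.2, 0.0, 0, -0.175]]
  claw: 40

```text
clock: 22.95
tcp_pos: [0.4796, 0.1553, 0.1627]
ee_rot: [180.0, 0.0, 19.5]
wrist_force: [-0.1, 0.3, -0.4]
grip_width: 0.4
grip_force: 0.0
```

```bash
python3 - <<'E'
from obs import *
im=obs();si,_=ctrl.get_image('side')
m=mask(si,(8,140,60),(20,255,255));
for c in blobs(m,100)[:4]:
    x,y,w,h=cv2.boundingRect(c);print((x,y,w,h),cv2.contourArea(c))
    if x>200:
        top=cv2.approxPolyDP(cv2.convexHull(c),3,True)[:,0];print(top.tolist(),toT(ray('side',top,.15)).round().tolist())
E
```

```text
22.95 tcpT [-57.5  67.7] 0.163 yawT 29.7
orange [1. 1.] [ 92. 110.] 89.6 [[-54.0, -44.0], [56.0, -45.0], [57.0, 46.0], [-54.0, 47.0]]
blue [245.   9.] [101. 287.] 86.5 [[98.0, -33.0], [385.0, -51.0], [391.0, 50.0], [104.0, 68.0]]
blue [238. -60.] [ 19. 271.] 89.8 [[102.0, -69.0], [373.0, -70.0], [373.0, -51.0], [102.0, -50.0]]
red [ 99. 137.] [139.  21.] 84.5 [[82.0, 69.0], [103.0, 67.0], [116.0, 205.0], [95.0, 207.0]]
(178, 333, 35, 30) 753.5
(305, 206, 32, 41) 538.0
[[319, 206], [336, 226], [335, 235], [312, 246], [305, 230]] [[45.0, -42.0], [-53.0, -42.0], [-81.0, -21.0], [-81.0, 59.0], [-18.0, 46.0]]
(239, 338, 20, 26) 315.0
[[252, 338], [258, 357], [246, 363], [240, 355], [239, 343]] [[-251.0, 334.0], [-303.0, 343.0], [-301.0, 374.0], [-276.0, 378.0], [-246.0, 367.0]]
```

Emit:
arm_command:
  deltas:
    - [[-1.1, -2.1, 0, -0.173], [-1.1, -2.1, 0, -0.173], [-1.1, -2.1, 0, -0.173], [0, 0, 0, 0], [0, 0, -2.67, 0], [0, 0, -2.67, 0], [0, 0, -2.66, 0], [0, 0, 0, 0]]

```text
clock: 24.05
tcp_pos: [0.4465, 0.0935, 0.0816]
ee_rot: [180.0, 0.2, -9.6]
wrist_force: [0.2, 0.1, 1.0]
grip_width: 0.4
grip_force: 0.0
```

```bash
python3 - <<'E'
from obs import *
from blue import blue
im=obs();blue(im);cv2.imwrite('pics/t4.png',cv2.resize(im[100:290,210:390],None,fx=3,fy=3))
E
```

```text
24.05 tcpT [-79.1   1. ] 0.082 yawT 0.6
orange [25. -1.] [63. 88.] 0.2 [[-6.0, 43.0], [-6.0, -45.0], [57.0, -44.0], [56.0, 43.0]]
blue [245.   9.] [101. 287.] 86.5 [[98.0, -33.0], [385.0, -51.0], [391.0, 50.0], [104.0, 68.0]]
blue [238. -60.] [ 19. 271.] 89.8 [[102.0, -69.0], [373.0, -70.0], [373.0, -51.0], [102.0, -50.0]]
red [-114.  103.] [43. 47.] 10.7 [[-140.0, 122.0], [-131.0, 76.0], [-89.0, 84.0], [-97.0, 130.0]]
red [ 99. 137.] [139.  21.] 84.5 [[82.0, 69.0], [103.0, 67.0], [116.0, 205.0], [95.0, 207.0]]
351 [True, True, True, True, True, True]
330 [True, True, True, True, True, True]
300 [False, False, True, True, True, True]
```

View pics/t4.png

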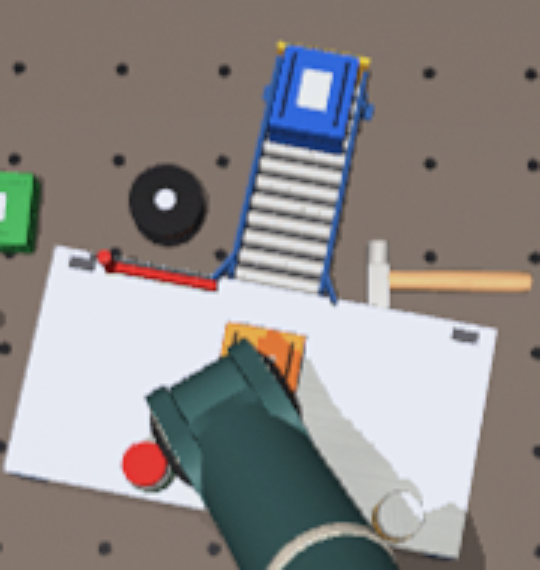

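The blue case rests at the yellow stop (crop 312,90), the gate is open, and orange is lined up. Pushing orange now.

Emit:
arm_command:
  deltas:
    - [[1.18, -0.22, 0, -0.01], [1.18, -0.21, 0, 0], [1.18, -0.21, 0, 0], [1.18, -0.21, 0, 0], [1.18, -0.21, 0, 0], [1.18, -0.21, 0, 0], [1.18, -0.21, 0, 0], [1.18, -0.21, 0, 0]]

```text
clock: 25.1
tcp_pos: [0.5424, 0.0761, 0.0828]
ee_rot: [-180.0, 0.0, -10.4]
wrist_force: [-3.7, 0.2, 2.0]
grip_width: 0.402
grip_force: 0.0
```

Emit:
arm_command:
  deltas:
    - [[0.98, -0.18, 0, 0], [0.98, -0.18, 0, 0], [0.98, -0.18, 0, 0], [0.98, -0.18, 0, 0], [0.6, -0.11, 0, 0], [0.4, -0.07, 0, 0], [0, 0, 0, 0], [0, 0, 0, 0]]

```text
clock: 26.1
tcp_pos: [0.5906, 0.0673, 0.0829]
ee_rot: [-180.0, 0.0, -10.4]
wrist_force: [0.0, 0.2, -0.8]
grip_width: 0.401
grip_force: 0.0
```

Emit:
arm_command:
  deltas:
    - [[-1.97, 0.35, 0, 0], [0, 0, 3.3, 0], [0, 0, 3.3, 0], [0, 0, 3.4, 0], [-1.6, -1.0, 1, 0], [-1.6, -1.0, 1, 0], [-1.6, -1.0, 1, 0], [-1.6, -1.0, 1, 0]]

```text
clock: 27.1
tcp_pos: [0.5063, 0.0305, 0.2232]
ee_rot: [180.0, -0.0, -10.4]
wrist_force: [-0.3, -0.2, 0.8]
grip_width: 0.4
grip_force: 0.0
```

Emit:
arm_command:
  deltas:
    - [[-1, -3, 1, 0], [-1, -3, 1, 0], [-1, -3, 1, 0], [-1, -3, 1, 0], [0, -3, 0, 0], [0, -3, 0, 0], [0, -3, 0, 0], [0, 0, 0, 0]]

```text
clock: 28.1
tcp_pos: [0.4666, -0.181, 0.2626]
ee_rot: [180.0, 0.0, -10.6]
wrist_force: [-0.0, 1.0, 0.1]
grip_width: 0.399
grip_force: 0.0
```

```bash
python3 - <<'E'
from obs import *
im=obs();cv2.imwrite('pics/t5.png',cv2.resize(im[100:290,210:390],None,fx=3,fy=3))
E
```

```text
28.1 tcpT [ -10.9 -265.6] 0.263 yawT -0.4
orange [231.  -2.] [ 90. 119.] 89.6 [[171.0, -46.0], [290.0, -47.0], [291.0, 43.0], [172.0, 43.0]]
blue [245.   9.] [100. 287.] 86.5 [[98.0, -32.0], [385.0, -50.0], [391.0, 50.0], [104.0, 68.0]]
blue [238. -59.] [ 21. 271.] 89.8 [[102.0, -69.0], [373.0, -70.0], [373.0, -49.0], [102.0, -48.0]]
red [-114.  103.] [43. 47.] 10.7 [[-140.0, 122.0], [-131.0, 76.0], [-89.0, 84.0], [-97.0, 130.0]]
red [ 99. 137.] [139.  21.] 84.5 [[82.0, 69.0], [103.0, 67.0], [116.0, 205.0], [95.0, 207.0]]
```

View pics/t5.png

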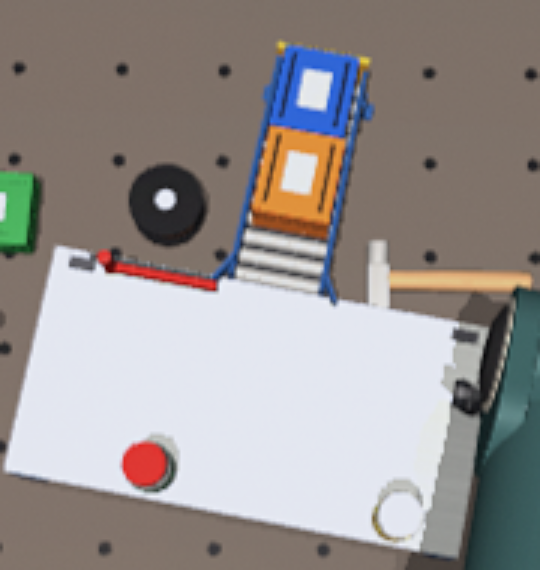

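Orange (crop 300,175) rests against blue (315,90) at the stop. The gate is open, the tin and can are where they were, and the arm is clear. One still second, then I hand in.

Emit:
arm_command:
  deltas:
    - [[0, 0, 0, 0], [0, 0, 0, 0], [0, 0, 0, 0], [0, 0, 0, 0], [0, 0, 0, 0], [0, 0, 0, 0], [0, 0, 0, 0], [0, 0, 0, 0]]

```text
clock: 29.15
tcp_pos: [0.4671, -0.1793, 0.2629]
ee_rot: [-180.0, 0.0, -10.4]
wrist_force: [0.1, -0.2, -0.2]
grip_width: 0.4
grip_force: 0.0
```

```bash
python3 obs.py | grep orange; python3 -c "
from cell import ctrl
print(ctrl.hand_in())"
```

```text
orange [231.  -2.] [ 90. 119.] 89.6 [[171.0, -46.0], [290.0, -47.0], [291.0, 43.0], [172.0, 43.0]]
the job is handed in; nothing more can be done
None
```

Job handed in at about 29 s: the gate is fully open, the blue case rests at the yellow stop with the orange case against it, and the can and tin were not disturbed; the hand-in returned no verdict.

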